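# Move the charged battery pack from the charger to the bench meter

## Robot

A 6-joint arm with a two-finger parallel gripper is mounted at the origin on the work surface. World frame = base frame: x ahead of the robot, y to its left, z up, the work surface at z = 0. Lengths are in m, angles in rad, forces in N, time in s.
With the tool pointing down it reaches from about 0.375 to 0.9 m from the base axis. Payload 3.1 kg.
Tool frame: the origin (TCP) lies midway between the tips of the shut fingers; the grasp point (between the pads) lies 19 mm behind it; z points along the fingers, y is the line along which they close (so a half turn about z gives the same grasp; the last joint's range is limited). The gripper opens to 85 mm and grips with 20 to 120 N. Pads are 22 mm wide; open, the fingers measure 114 mm over their backs; the gripper's body (76 mm by 85 mm) begins 54 mm behind the grasp point. The pads swing forward as they close: fully open they stand 13 mm farther back than shut.
Start: joints at [-1.437, 0.527, 1.433, -0, 1.181, -0.178], TCP at [0.192, -0.595, 0.231] pointing down, gripper open.
Joint ranges: [-3.08, 3.08], [-0.75, 2.2], [0.22, 2.44], [-1.43, 4.57], [0, 2.65], [-2.85, 2.85]. Speed limits (rad/s): [2.79, 2.79, 3.14, 3.14, 3.14, 3.14].

## Interface

Orientations are given as a unit quaternion [x, y, z, w].
In Python, from station import manip gives the robot as it stands.
- The arm moves only by the tool step_arm, never from a script. Its argument "targets" is text: rows parted by semicolons, each of 4 numbers parted by spaces: the shift along the tool's x, y, z in mm, then the turn about the tool's z in degrees. A call has 1 to 12 rows; each row is the pose to reach, as a shift and turn from the pose commanded when the call began, along the tool's axes at that moment; what a row does not reach only later rows make up. A row lasts 1/10 s, in which the tool goes at most 50 mm and 8.59 degrees, less where a joint would pass 70% of its speed; a pose out of reach is approached as far as the arm can. A call with a gripper value outside its range is refused whole. "gripper" is the closure, from 0 (fully open) to 1 (shut), set as the call begins (left out, the last holds). The fingers move at their own pace and stop on an object; "squeeze" is the grip in N (left out, the last holds). Time passes only in rows, so rows that repeat a pose let the fingers close. It gives the time, the measured TCP pose, the force, the opening and the grip force at its end, in the units of the state.
- manip.sense(): the state, without advancing time (a new reading comes with each control period).
- manip.snapshot(name): name is "scene" or "top" or "wrist"; returns the picture (480x640x3 uint8, red, green, blue); there is no depth.
- manip.get_calibration(name): a dict with "fov_y" (degrees; the focal length in pixels is half the picture's height over the tangent of half this angle, whatever the lens; pixels are square), "cx", "cy" (the principal point, pixels), "extrinsics" (4x4, takes a point from camera to world coordinates); the wrist camera has in their place "tool_from_camera" (4x4, takes a point from camera to tool coordinates, whose origin is the TCP and whose axes are the flange's). Camera axes: x right, y down, z forward; pixel columns grow to the right and rows downward; lengths in m; the calibration is good to about 2 mm. A picture is of the moment at which its call begins: read the wrist's pose just before it. get_calibration takes no time and is no camera call.
- manip.sign_off(): hands the job in; it is judged then, once.
Trained networks look in the newest picture that a camera, given by its name, has taken for a name from the list of things; names that differ only in an ending like _2 or _b are one class to them, and where a whole thing is asked for, a point or a joint stands for the part that bears it (a point fixed in the world has none). Each returns a list of dicts, best first, with "p" (0 to 1); they miss things now and then, are a little off and sometimes report something else, mostly with a low value. They report only what shows in the picture. A call takes as long as a camera call. They do not tell look-alikes from the thing itself.
- manip.recognise(camera, query): "position" ([column, row] in pixels, amid what is visible of it).
- manip.masks_of(camera, query): "pixels" (480x640 bool, what is visible of it) and "position" ([column, row] in pixels, amid what is visible of it).
- manip.mark_of(camera, query): "position" ([column, row] in pixels: a listed point, or the origin of a listed thing).
The state is a dict: "t": time; "q": joint angles; "qd": joint speeds; "tau": joint torques, N m; "tcp_pos": TCP position; "tool_rot": TCP orientation; "force": force on the tool from outside, world axes, zero at the start; "ft_torque": the same for the moment, N m; "finger_gap": opening from 0.0 (shut) to 1.0 (fully open); "gripper_force": force on a finger pad.
Only numpy, scipy, OpenCV 4.12 (cv2) and the standard library are available. Lean on these libraries where they do the work, as an engineer would, in place of code of your own. Each camera call takes 0.05 s, during which the arm holds its last target. There are 200 camera calls.

## Task

Take the blue battery pack off the black charger by pressing the charger's red catch, then slide the pack fully home into the empty bay of the white and blue bench meter until the meter's catch clicks up behind it, and let go. Work gently: do not force the pack, the charger or the meter, and leave the other things on the bench where they are.

Things in the scene. Friction and masses are not known exactly. Their poses are not given: they have to be found in the camera images.
- pack: charged battery pack: blue, green band, black foot; 80 long (x) x 50 wide (y) x 60 mm high, 320-500 g, starts latched in the charger, along its x. Origin: centre of underside, z up; x = the way it slides into a bay. Grip the blue part, 15 to 60 mm up, across y from above. The foot below is a dovetail, 80 mm long: 47 mm wide near the bottom, 38 mm at its neck 8 mm up.
- charger: the charger, fixed: black, holds the pack at the start. Origin on the table under the bay's middle; x into the bay, open end at -x, z up. Slide floor 30 mm up. Housing at x 40 to 105 mm, 84 wide, 80 high. Rails at x -30 to 40 (the meter's too): flanks overhang 37 deg from vertical, tops 43 mm above the table, 72 mm over both, 1.6 mm side play each side for the pack's foot.
- charger_home (a point): where the pack's origin is when hard against the charger's stop (30 mm above charger's origin, same axes). Latched, the pack rests about 2 mm to -x of it, held by the catch. With the catch down the pusher drives it out 14 to 18 mm to -x, over the catch, which then stays down under it; then it can be drawn out along -x, clear from 90 mm on.
- charger_pad (a point): middle of the top of the red press pad of the charger's catch: 36 (x) x 32 mm (y), 28 mm above the table when up, 94 mm to -x of charger_home. It moves with the catch; press it straight down. Keep the fingers within 20 mm of its middle in x, as the pack's end comes out to 58 mm from charger_home.
- charger_catch (a joint): how far the charger's catch is pressed down: 0 up, 0.009 m end of travel; 0.5 N at first, 2 N at the end, 1 to 2 N more while it holds the pack; the pack is free from about 0.0055 m and stays on top of it (about 0.005 m) until drawn out
- meter: the bench meter, fixed: white with blue sides and a screen, bay empty at the start. Origin and axes as the charger's: x points into the bay, open end faces -x, slide floor 30 mm up. Housing at x 54 to 127 mm, 118 mm wide, 90 mm high. Its stop, pusher and catch ride on one aluminium carriage clamped anywhere within 14 mm either way along x: the setting is not measured.
- meter_home (a point): where the pack's origin is when hard against the stop if the carriage is in mid-setting (30 mm above meter's origin, same axes); the true stop lies up to 14 mm before or past it, so find it by feel. The catch springs up behind the pack in the last 2 mm before the true stop; released earlier, the pack is pushed back out up to 14 mm. Latched, it rests 2 mm short of it.
- meter_landing (a point): mouth of the meter's slide, on the slide floor, 46 mm to -x of meter_home, same axes: middle of two landing strips level with the floor, from 18 mm to -x to 18 mm to +x of here, 13 to 36 mm either side; set the foot's leading end on them and slide in. From here a funnel (side errors up to 5 mm) narrows to the rails over 16 mm; the catch nose between the strips is pushed down by the pack.
- meter_catch (a joint): how far the meter's catch is pressed down: 0 up, about 0.005 m with the pack over it, back to 0 once it has clicked up behind the pack. Sliding in slowly takes 1 to 4 N; from 14 mm before the true stop a sprung pusher, 57 mm above the table, adds 4 N rising to 6 N (up to about 12 N in all); the stop itself is hard: the force then climbs some 10 N per mm
- spare: bystander: a second pack of the same shape and size, grey with a red band, standing on the mat; origin centre of underside
- screwdriver: bystander: red-handled screwdriver lying down, 170 mm long; origin under its middle
- tape: bystander: cardboard tape roll, 90 mm across, 24 mm high; origin centre of underside
- flux: bystander: small jar with green cap, 48 mm across, 50 mm high; origin centre of underside
- tray: bystander: green parts tray, 120 x 90 x 35 mm; origin centre of underside
- carton: bystander: cardboard carton, 110 x 80 x 50 mm; origin centre of underside
There are look-alikes about, which are no part of the job. Of the things that look like the pack, the smaller one is meant.

How it is judged:
By the outcome, as a careful person would: the job done as asked, in the order asked, and still so for the second after the job is handed in, with the robot touching nothing.
It also fails if it takes over 72 s, if anything falls off the work surface, if the arm or the gripper's body presses on something with over 40 N, if the wrist force passes 120 N, or if a joint passes its speed limit or range.

## Working session

There is one attempt and no reset: what is moved stays moved. The work goes in short steps, Python scripts to look and compute and a tool call to move; the robot and the scene stay as the last step left them, time stands still between calls to the robot, and variables do not carry over. Pictures are saved under pics/ and viewed, at most 10 in all, crops included, and the job is handed in when it is done.

Besides the shell and the picture viewer there is one more tool, called after "Call:" by a JSON object that holds its "api" and its "payload", one argument or row to a line. step_arm: Moves the arm, as the interface text tells. Its arguments: {"type":"object","properties":{"targets":{"type":"string"},"gripper":{"type":"number"},"squeeze":{"type":"number"}},"required":["targets"]}

```bash
mkdir -p pics; ls
cat > h.py <<'E'
import numpy as np, cv2
from station import manip
from scipy.spatial.transform import Rotation as R
def snap(cam,name=None):
    s=manip.sense(); im=manip.snapshot(cam)
    if name: cv2.imwrite('pics/%s.png'%name,im[:,:,::-1])
    return s,im
def cam(name,s=None):
    c=manip.get_calibration(name); f=240/np.tan(np.radians(c['fov_y'])/2)
    if 'extrinsics' in c: T=np.array(c['extrinsics'])
    else:
        T=np.eye(4);T[:3,:3]=R.from_quat(s['tool_rot']).as_matrix();T[:3,3]=s['tcp_pos'];T=T@np.array(c['tool_from_camera'])
    return f,c['cx'],c['cy'],T
def px2w(name,p,z,s=None):
    f,cx,cy,T=cam(name,s); d=T[:3,:3]@np.array([(p[0]-cx)/f,(p[1]-cy)/f,1]); o=T[:3,3]
    return o+d*(z-o[2])/d[2]
def w2px(name,P,s=None):
    f,cx,cy,T=cam(name,s); q=np.linalg.inv(T)@np.append(P,1); return np.array([cx+f*q[0]/q[2],cy+f*q[1]/q[2]])
E
python3 - <<'E'
from h import *
s,a=snap('scene','scene0'); 
for c in ('scene','top'):
    if c=='top': snap('top','top0')
    for q,z in [('pack',.06),('charger',0),('meter',0),('charger_home',.03),('charger_pad',.028),('meter_home',.03),('meter_landing',.03)]:
        for r in manip.mark_of(c,q)[:4]: print(c,q,np.round(r['position']),round(r['p'],2),np.round(px2w(c,r['position'],z if q!='pack' else .03),3))
print(s); print(manip.get_calibration('wrist'))
E
```

```text
pics
scene pack [221. 278.] 0.63 [ 0.577 -0.201  0.03 ]
scene pack [216. 177.] 0.63 [ 0.221 -0.323  0.03 ]
scene charger [221. 292.] 0.7 [ 0.59 -0.2   0.  ]
scene meter [409. 312.] 0.74 [ 0.582  0.205 -0.   ]
scene charger_home [220. 279.] 0.88 [ 0.582 -0.203  0.03 ]
scene charger_pad [235. 251.] 0.68 [ 0.49  -0.195  0.028]
scene meter_home [407. 306.] 0.61 [0.595 0.198 0.03 ]
scene meter_landing [411. 285.] 0.93 [0.534 0.204 0.03 ]
scene meter_landing [219. 281.] 0.64 [ 0.588 -0.202  0.03 ]
top pack [391. 181.] 0.95 [ 0.593 -0.205  0.03 ]
top pack [447. 327.] 0.73 [ 0.175 -0.339  0.03 ]
top charger [391. 186.] 0.7 [ 0.586 -0.209  0.   ]
top charger [462. 225.] 0.29 [ 0.466 -0.41   0.   ]
top charger [178. 180.] 0.2 [0.615 0.42  0.   ]
top meter [255. 191.] 0.74 [0.578 0.193 0.   ]
top meter [463. 228.] 0.41 [ 0.457 -0.411  0.   ]
top meter [391. 187.] 0.32 [ 0.585 -0.21   0.   ]
top charger_home [389. 183.] 0.78 [ 0.588 -0.2    0.03 ]
top charger_pad [391. 218.] 0.56 [ 0.484 -0.202  0.028]
top meter_home [250. 186.] 0.94 [0.584 0.201 0.03 ]
top meter_landing [252. 201.] 0.92 [0.539 
[... 517 characters left out ...]
l_rot': array([ 9.87794545e-01,  1.55758561e-01,  2.10548935e-05, -1.09877774e-03]), 'force': array([ 0.22252761, -0.90433293,  0.54535962]), 'ft_torque': array([-0.03332968,  0.02835766,  0.07516234]), 'gripper_force': 0.0, 'finger_gap': 1.0001745635222044}
{'fov_y': 58.6494011607719, 'cx': 308.56879613782627, 'cy': 238.57127492467453, 'tool_from_camera': array([[ 2.02121253e-05, -9.61555024e-01, -2.74612336e-01,
         6.90104242e-02],
       [ 9.99998939e-01,  4.19474921e-04, -1.39518902e-03,
        -4.91703279e-05],
       [ 1.45674400e-03, -2.74612016e-01,  9.61554012e-01,
        -1.42918115e-01],
       [ 0.00000000e+00,  0.00000000e+00,  0.00000000e+00,
         1.00000000e+00]])}
```

View pics/scene0.png

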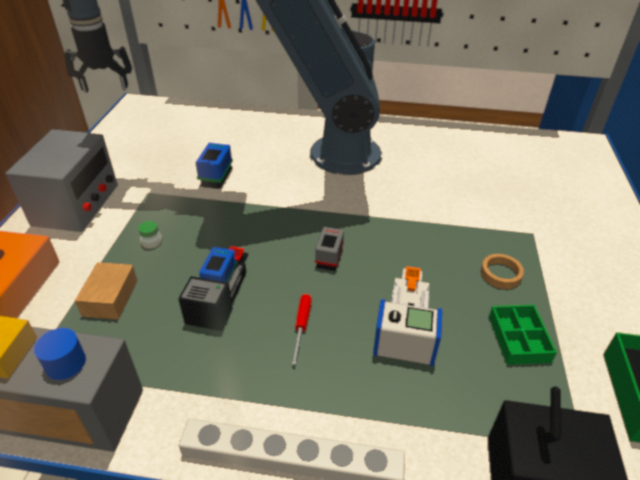

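View pics/top0.png

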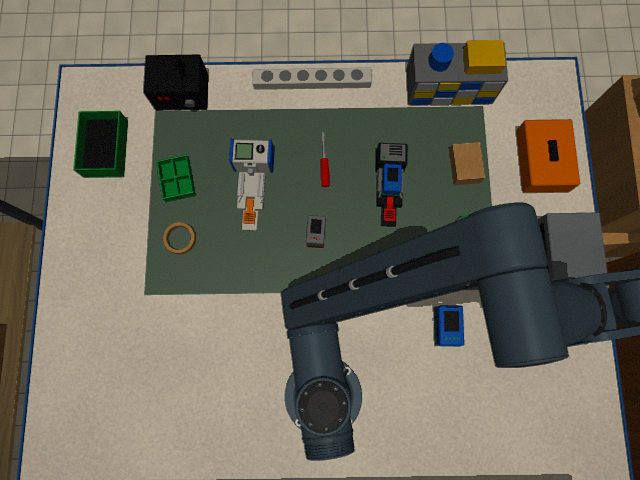

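Two blue packs show up. One sits in the charger (scene 220,265; top 391,180). A larger-looking one stands on the bench (scene 214,163; top 449,325). The one in the charger fits the description, so I'll go above it and confirm with a close crop.

Call:
{"api": "step_arm", "payload": {
  "targets": "41 -24 0 1.5;82 -49 0 3;123 -73 0 5;164 -97 0 7;206 -122 0 8;247 -146 0 10;288 -170 0 12;329 -195 0 14;370 -219 0 15;411 -244 0 17;452 -268 0 18;452 -268 0 18",
  "gripper": 1
}}

```text
t: 2.0
tcp_pos: [0.5432, -0.196, 0.2315]
tool_rot: [1.0, 0.003, 0.001, -0.001]
force: [0.3, -0.8, 0.4]
finger_gap: 0.004
gripper_force: 0.0
```

Run:
```python
from h import *
s,a=snap('wrist','w1'); print(s['t'],s['tcp_pos'],s['tool_rot'])
m=R.from_quat(s['tool_rot']).as_matrix(); print('yaw',np.degrees(np.arctan2(m[1,0],m[0,0])))
for q,z in [('pack',.03),('charger',0),('charger_home',.03),('charger_pad',.028)]:
    for r in manip.mark_of('wrist',q)[:3]: print(q,np.round(r['position']),round(r['p'],2),np.round(px2w('wrist',r['position'],z,s),4))
```

```text
2.0 [ 0.54324845 -0.19597626  0.23152561] [ 9.99995704e-01  2.59340167e-03  1.26612902e-03 -5.12334201e-04]
yaw 0.29710861622787454
pack [317. 149.] 0.77 [ 0.5883 -0.2019  0.03  ]
pack [541. 281.] 0.5 [ 0.4775 -0.3958  0.03  ]
charger [83. 40.] 0.62 [ 0.6708 -0.0126  0.    ]
charger [309. 262.] 0.37 [ 0.4837 -0.1965  0.    ]
charger_pad [308. 258.] 0.67 [ 0.496  -0.1956  0.028 ]
```

View pics/w1.png

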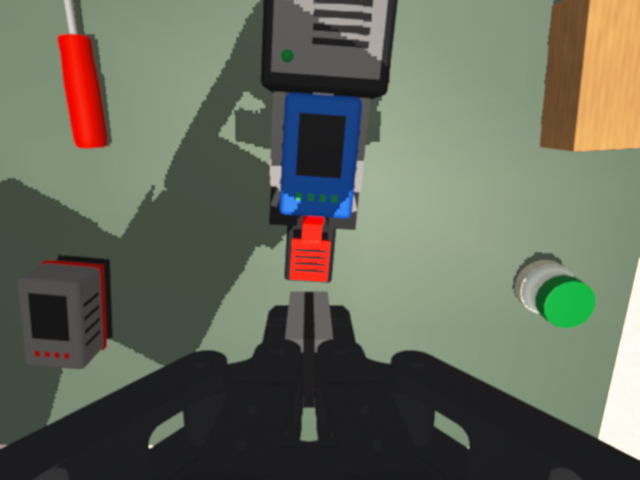

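The wrist view shows the charger at (330,40), the latched blue pack at (320,150) and the red pad at (310,258). I'll enlarge the pack to confirm it and work out the axis.

Run:
```python
from h import *
s=manip.sense(); im=cv2.imread('pics/w1.png'); t=cv2.imread('pics/top0.png')
A=cv2.resize(im[80:300,220:420],(400,440)); B=cv2.resize(t[130:350,360:480],(240,440))
cv2.imwrite('pics/c1.png',np.hstack([A,B]))
f=lambda p,z:px2w('wrist',p,z,s)
for n,p,z in [('packfar',(323.5,97),.09),('packnear',(317,214),.09),('packfarL',(286,97),.09),('packfarR',(361,97),.09),('packnearL',(280,212),.09),('nearR',(353,217),.09),('housR',(387,92),.08),('housL',(264,88),.08),('padL',(289,281),.028),('padR',(331,281),.028),('padfarL',(292,240),.028),('padfarR',(332,240),.028),('padgap tip',(309,291),.23)]: print(n,np.round(f(p,z),4))
```

```text
packfar [ 0.6198 -0.211   0.09  ]
packnear [ 0.5442 -0.2071  0.09  ]
packfarL [ 0.6199 -0.1873  0.09  ]
packfarR [ 0.6198 -0.2347  0.09  ]
packnearL [ 0.5456 -0.182   0.09  ]
nearR [ 0.542  -0.2317  0.09  ]
housR [ 0.6232 -0.2527  0.08  ]
housL [ 0.6259 -0.1726  0.08  ]
padL [ 0.4708 -0.1841  0.028 ]
padR [ 0.4707 -0.2206  0.028 ]
padfarL [ 0.5078 -0.1872  0.028 ]
padfarR [ 0.5077 -0.221   0.028 ]
padgap tip [ 0.5471 -0.2017  0.23  ]
```

View pics/c1.png

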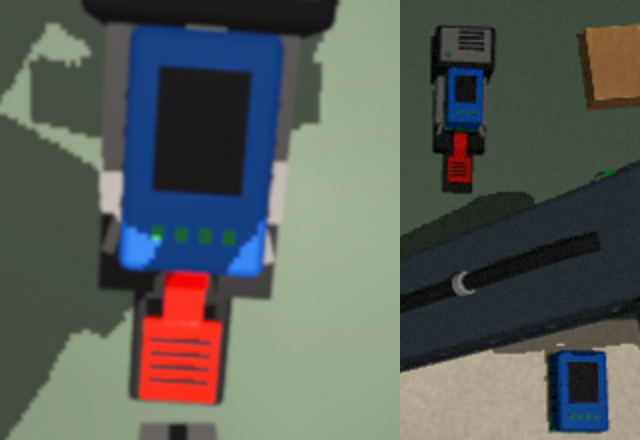

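The crop confirms it: the charger's pack is the smaller of the two, and it has the green band. The arm was still settling when I re-read the pose, so I'll redo the numbers with the pose from the picture.

Run:
```python
from h import *
s2=manip.sense(); print(s2['tcp_pos'],s2['tool_rot'])
s={'tcp_pos':[0.54324845,-0.19597626,0.23152561],'tool_rot':[9.99995704e-01,2.59340167e-03,1.26612902e-03,-5.12334201e-04]}
f=lambda p,z:px2w('wrist',p,z,s)
for n,p,z in [('packfar',(323.5,97),.09),('packnear',(317,214),.09),('housR',(387,92),.08),('housL',(264,88),.08),('padnear',(310,281),.028),('padfar',(312,240),.028)]: print(n,np.round(f(p,z),4))
s,a=snap('wrist')
for q,z in [('pack',.03),('charger_pad',.028)]:
    for r in manip.mark_of('wrist',q)[:1]: print(q,np.round(r['position']),round(r['p'],2),np.round(px2w('wrist',r['position'],z,s),4))
m=manip.masks_of('wrist','charger_pad')[0]['pixels'];
hsv=cv2.cvtColor(a,cv2.COLOR_RGB2HSV)
b=((hsv[...,0]>105)&(hsv[...,0]<125)&(hsv[...,1]>150)&(hsv[...,2]>60)).astype(np.uint8); b[:,:240]=0;b[:,400:]=0;b[260:]=0
r=((hsv[...,0]<6)&(hsv[...,1]>180)&(hsv[...,2]>100)).astype(np.uint8); r[:,:260]=0;r[:,360:]=0;r[:225]=0;r[300:]=0
for k,z,nm in((b,.09,'pack'),(r,.028,'pad')):
    rc=cv2.minAreaRect(np.argwhere(k)[:,::-1].astype(np.float32)); print(nm,rc)
    print(np.round([px2w('wrist',p,z,s)[:2] for p in cv2.boxPoints(rc)],4), np.round(px2w('wrist',rc[0],z,s),4))
```

```text
[ 0.53915678 -0.20159777  0.23126518] [ 9.99998956e-01 -1.41959429e-03 -2.59580573e-04  7.77295894e-05]
packfar [ 0.6245 -0.2046  0.09  ]
packnear [ 0.5487 -0.2013  0.09  ]
housR [ 0.6282 -0.2463  0.08  ]
housL [ 0.6303 -0.1661  0.08  ]
padnear [ 0.4754 -0.197   0.028 ]
padfar [ 0.5125 -0.1985  0.028 ]
pack [311. 145.] 0.82 [ 0.5861 -0.2035  0.03  ]
charger_pad [304. 255.] 0.94 [ 0.4941 -0.1976  0.028 ]
pack ((310.2762756347656, 148.2513885498047), (76.47310638427734, 124.82723236083984), 3.012787342071533)
[[ 0.548  -0.1744]
 [ 0.6277 -0.1808]
 [ 0.6252 -0.2287]
 [ 0.5451 -0.2263]] [ 0.5881 -0.2026  0.09  ]
pad ((303.3439025878906, 249.77828979492188), (38.71803283691406, 50.514190673828125), 2.726310968399048)
[[ 0.4772 -0.1789]
 [ 0.5221 -0.1818]
 [ 0.5204 -0.214 ]
 [ 0.4754 -0.2123]] [ 0.4991 -0.1968  0.028 ]
```

Call:
{"api": "step_arm", "payload": {
  "targets": "-26 -2 20 1;-52 -4 50 2.5;-52 -4 90 2.5;-52 -4 130 2.5;-52 -4 160 2.5;-52 -4 180 2.5;-52 -4 190 2.5;-52 -4 190 2.5;-52 -4 190 2.5"
}}

```text
t: 3.35
tcp_pos: [0.4884, -0.1971, 0.042]
tool_rot: [1.0, -0.023, 0.001, 0.0]
force: [0.8, -0.1, 0.3]
finger_gap: 0.003
gripper_force: 0.0
```

Run:
```python
from h import *
s,a=snap('wrist','w2'); print(s['t'],s['tcp_pos'],s['tool_rot'],s['force'])
for r in manip.mark_of('wrist','charger_pad')[:1]: print(np.round(r['position']),round(r['p'],2),np.round(px2w('wrist',r['position'],.028,s),4))
```

```text
3.35 [ 0.48839215 -0.19710872  0.04195658] [ 9.99741173e-01 -2.27415450e-02  5.40107698e-04  3.42628190e-04] [ 0.7837809  -0.10108391  0.34832656]
[304. 284.] 0.61 [ 0.4942 -0.1956  0.028 ]
```

View pics/w2.png

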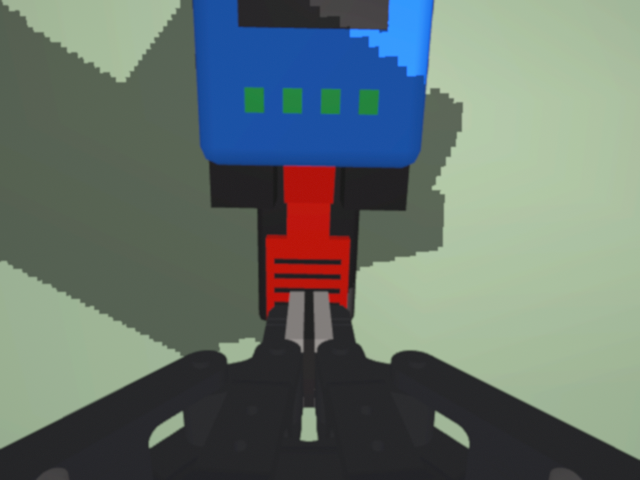

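Fingers are over the pad (tips at (309,292), pad at (304,284)) and the yaw looks aligned. Pressing down now.

Call:
{"api": "step_arm", "payload": {
  "targets": "0 0 8 0;0 0 13 0;0 0 15 0;0 0 17 0;0 0 18.5 0;0 0 20 0;0 0 21 0;0 0 21.5 0;0 0 21.5 0;0 0 21.5 0;0 0 21.5 0"
}}

```text
t: 4.55
tcp_pos: [0.4881, -0.1966, 0.0199]
tool_rot: [1.0, -0.022, 0.0, 0.0]
force: [0.8, 0.2, 1.9]
finger_gap: 0.001
gripper_force: 0.9
```

Run:
```python
from h import *
s,a=snap('wrist'); print(s['t'],s['tcp_pos'],s['force'])
r=manip.masks_of('wrist','pack')[0]; p=r['pixels']; print(r['p'],np.argwhere(p)[:,0].max())
for y in range(240,340,8): print(y,a[y,300])
b=a[:,312].astype(int); print([i for i in range(100,300) if b[i,2]>100 and b[i,0]<80][-1:])
```

```text
4.55 [ 0.48811852 -0.19656065  0.01992016] [0.83960261 0.17036352 1.93032993]
0.74 260
240 [ 28  84 171]
248 [ 27  81 166]
256 [ 36  74 152]
264 [197  24  14]
272 [41 32 33]
280 [195  22  12]
288 [37 34 35]
296 [137 133 130]
304 [138 133 131]
312 [138 134 131]
320 [137 133 130]
328 [138 133 131]
336 [138 133 131]
[257]
```

Run:
```python
from h import *
s=manip.sense(); print(px2w('wrist',(312,258),.089,s))
s['tcp_pos']=np.array([.4884,-.1971,.042]); print(px2w('wrist',(312,165),.089,s))
```

```text
[ 0.53223593 -0.19923743  0.089     ]
[ 0.54690092 -0.20053847  0.089     ]
```

The pack has come out about 14.7 mm, so the catch is released. Next I'll lift, open and move above the pack.

Call:
{"api": "step_arm", "payload": {
  "targets": "0 0 -20 0;0 0 -60 0;0 0 -105 0;0 0 -125 0"
}}

```text
t: 5.05
tcp_pos: [0.4888, -0.197, 0.1478]
tool_rot: [1.0, -0.022, 0.002, 0.001]
force: [0.4, -0.8, -0.1]
finger_gap: 0.0
gripper_force: 0.0
```

Call:
{"api": "step_arm", "payload": {
  "targets": "40 1 0 0;80 2 0 0;84 2 0 0;84 2 0 0;84 2 0 0;84 2 0 0",
  "gripper": 0
}}

```text
t: 5.65
tcp_pos: [0.5699, -0.2017, 0.1442]
tool_rot: [1.0, -0.023, -0.001, -0.001]
force: [-0.2, -0.2, 0.2]
finger_gap: 0.992
gripper_force: 0.0
```

Run:
```python
from h import *
s,a=snap('wrist','w3'); print(s['t'],s['tcp_pos'],s['tool_rot'],s['finger_gap'])
for r in manip.mark_of('wrist','pack')[:2]: print(np.round(r['position']),round(r['p'],2),np.round(px2w('wrist',r['position'],.03,s),4))
b=((a[...,2]>90)&(a[...,0]<60)&(a[...,1]<130)).astype(np.uint8); b[:,:150]=0;b[:,470:]=0
n,l,st,c=cv2.connectedComponentsWithStats(b); k=1+st[1:,4].argmax()
for y in range(st[k,1]+15,st[k,1]+st[k,3],40):
    xs=np.flatnonzero(l[y]==k); print(y,xs.min(),xs.max(),px2w('wrist',((xs.min()+xs.max())/2,y),.09,s)[:2])
print(st[k])
```

```text
5.65 [ 0.56986127 -0.2016815   0.1441604 ] [ 9.99740911e-01 -2.27058410e-02 -1.44004074e-03 -6.94578564e-04] 0.9922504217399778
[309. 229.] 0.67 [ 0.571  -0.2014  0.03  ]
184 258 361 [ 0.60858316 -0.20371251]
224 258 360 [ 0.58953814 -0.20262108]
264 259 357 [ 0.5694541  -0.20122568]
304 260 355 [ 0.54822031 -0.2000019 ]
[  257   169   106   164 10195]
```

View pics/w3.png

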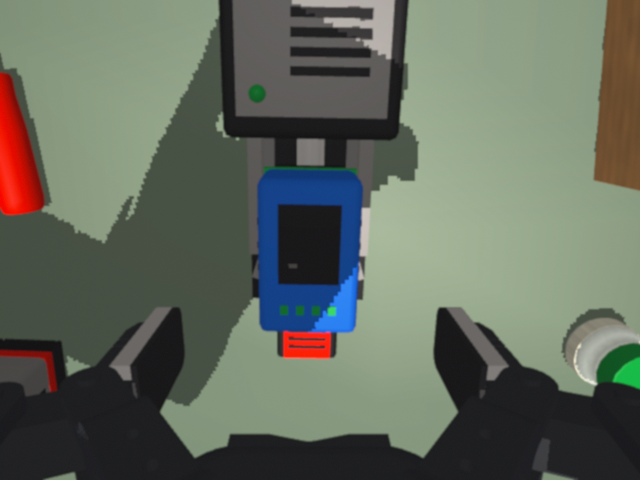

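The pack is out about 15 mm and centred between the open fingers; its blue top spans columns 258–361 and rows 169–331. I'll descend and grip.

Call:
{"api": "step_arm", "payload": {
  "targets": "2 0 25 0.7;2 0 55 0.7;2 0 80 0.7;2 0 90 0.7;2 0 93 0.7;2 0 93 0.7;2 0 93 0.7"
}}

```text
t: 6.45
tcp_pos: [0.5746, -0.2029, 0.0531]
tool_rot: [1.0, -0.029, 0.001, 0.001]
force: [0.4, -0.2, -0.3]
finger_gap: 0.999
gripper_force: 0.0
```

Call:
{"api": "step_arm", "payload": {
  "targets": "0 0 0 0;0 0 0 0;0 0 0 0;0 0 0 0;0 0 0 0;0 0 0 0;0 0 0 0;0 0 0 0",
  "gripper": 1,
  "squeeze": 50
}}

```text
t: 7.25
tcp_pos: [0.5744, -0.2026, 0.0528]
tool_rot: [1.0, -0.029, 0.001, 0.0]
force: [-0.6, 0.9, 5.3]
finger_gap: 0.576
gripper_force: 53.4
```

Call:
{"api": "step_arm", "payload": {
  "targets": "-2 0 0 0;-6 0 0 0;-12 0 0 0;-18 0 0 0;-25 0 0 0;-32 0 0 0"
}}

```text
t: 7.85
tcp_pos: [0.5432, -0.2014, 0.0528]
tool_rot: [1.0, -0.029, 0.002, 0.001]
force: [2.2, 0.7, 5.4]
finger_gap: 0.579
gripper_force: 53.6
```

Call:
{"api": "step_arm", "payload": {
  "targets": "-8 0 0 0;-16 0 0 0;-24 0 0 0;-32 0 0 0;-40 0 0 0;-48 0 0 0;-56 0 0 0;-62 0 0 0;-66 0 0 0;-66 0 -10 0;-66 0 -40 0;-66 0 -80 0"
}}

```text
t: 9.05
tcp_pos: [0.4742, -0.1956, 0.131]
tool_rot: [1.0, -0.029, -0.003, -0.002]
force: [0.6, -0.6, -4.1]
finger_gap: 0.583
gripper_force: 53.5
```

The pack is clear of the charger and held, reading about 4 N of weight. I'll carry it over to the meter's mouth and look.

Call:
{"api": "step_arm", "payload": {
  "targets": "-3 -20 -30 0;-8 -60 -50 0;-12 -105 -70 -1;-16 -150 -70 -1;-20 -195 -70 -2;-24 -240 -70 -2;-28 -285 -70 -3;-32 -325 -70 -3;-35 -360 -70 -3;-37 -384 -70 -3;-37 -394 -70 -3;-37 -394 -70 -3"
}}

```text
t: 10.25
tcp_pos: [0.461, 0.1996, 0.2018]
tool_rot: [1.0, -0.001, -0.0, 0.0]
force: [-0.5, -0.2, -4.8]
finger_gap: 0.58
gripper_force: 53.8
```

Call:
{"api": "step_arm", "payload": {
  "targets": "0 0 0 0;0 0 0 0;0 0 0 0"
}}

```text
t: 10.55
tcp_pos: [0.4616, 0.1976, 0.2018]
tool_rot: [1.0, -0.003, -0.0, 0.0]
force: [0.5, -0.2, -3.8]
finger_gap: 0.58
gripper_force: 53.8
```

Run:
```python
from h import *
s,a=snap('wrist','w4'); print(s['t'],s['tcp_pos'],s['tool_rot'],s['finger_gap'],s['force'])
for q,z in [('meter',0),('meter_home',.03),('meter_landing',.03),('pack',.2)]:
    for r in manip.mark_of('wrist',q)[:2]: print(q,np.round(r['position']),round(r['p'],2),np.round(px2w('wrist',r['position'],z,s),4))
```

```text
10.55 [0.46162605 0.19759695 0.20179834] [ 9.99994515e-01 -3.30384279e-03 -1.75912845e-04  1.51080084e-04] 0.5797168147727406 [ 0.46338395 -0.20559852 -3.83995366]
meter [305.  44.] 0.92 [0.5822 0.1999 0.    ]
meter_home [306.  36.] 0.6 [0.5825 0.1988 0.03  ]
meter_landing [301. 104.] 0.83 [0.5388 0.2024 0.03  ]
pack [311. 295.] 0.81 [0.4678 0.1966 0.2   ]
```

View pics/w4.png

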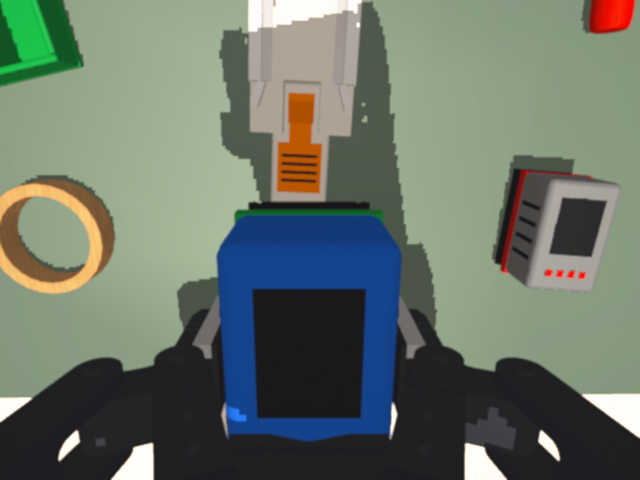

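Run:
```python
from h import *
s=manip.sense(); a=cv2.imread('pics/w4.png')
for p,z in [((305,5),.043),((302,80),.043),((300.5,132),.03),((299,192),.028)]: print(px2w('wrist',p,z,s))
h=cv2.cvtColor(a,cv2.COLOR_BGR2HSV)
o=(h[...,0]>5)&(h[...,0]<20)&(h[...,1]>200)&(h[...,2]>120); o[:, :260]=0;o[:,340:]=0;o[200:]=0
C=[]
for y in range(98,190,6):
    x=np.flatnonzero(o[y]); 
    if len(x)>8: C.append(px2w('wrist',((x[0]+x[-1])/2,y),.03,s)[:2]); print(y,x[0],x[-1],C[-1])
C=np.array(C);print(np.polyfit(C[:,0],C[:,1],1))
w=(h[...,1]<60)&(h[...,2]>110)
for y in (0,20,40,60,100,115,128):
    x=np.flatnonzero(w[y,200:420])+200; print(y,x[0],x[-1], px2w('wrist',((x[0]+x[-1])/2,y),.043 if y<90 else .03,s))
# pack held: black foot leading edge and green/ blue
print(w2px('wrist',[.5016,.1976,.179],s))
b=(h[...,0]>100)&(h[...,0]<125)&(h[...,1]>150)&(h[...,2]>60)
for y in (225,250,280,320,360,400,425):
    x=np.flatnonzero(b[y]); x=x[(x>200)&(x<420)];print('pack',y,x[0],x[-1])
```

```text
[0.59867573 0.20005451 0.043     ]
[0.55388852 0.20240372 0.043     ]
[0.51992469 0.20402278 0.03      ]
[0.47630214 0.20565757 0.028     ]
98 290 312 [0.54303984 0.20342147]
104 289 312 [0.53903252 0.20381521]
110 289 312 [0.53499353 0.20385909]
116 289 312 [0.53092454 0.20390329]
122 290 311 [0.52682522 0.20394782]
128 291 310 [0.52269523 0.20399268]
134 290 309 [0.51853824 0.20475405]
140 290 309 [0.51434587 0.20480229]
146 279 320 [0.51012177 0.2048509 ]
152 279 320 [0.50586559 0.20489987]
158 279 319 [0.50157896 0.20531277]
170 278 319 [0.49290485 0.20578173]
176 278 318 [0.48851862 0.20620281]
182 278 318 [0.48409639 0.20625797]
188 278 318 [0.47963978 0.20631355]
[-0.04741614  0.22912624]
0 200 419 [0.60150728 0.19718139 0.043     ]
20 200 419 [0.59001291 0.19723965 0.043     ]
40 200 419 [0.57824678 0.19729928 0.043     ]
60 200 419 [0.56619914 0.19736034 0.043     ]
100 200 419 [0.54167261 0.19747519 0.03      ]
115 200 419 [0.53156868 0.1975264  0.03      ]
128 200 419 [0.52265906 0.19757156 0.03      ]
[309.97656688 193.50116966]
pack 225 235 383
pack 250 220 399
pack 280 218 399
pack 320 221 396
pack 360 223 395
pack 400 225 392
pack 425 228 388
```

The meter axis reads y ≈ 0.2291 − 0.0474x, a yaw of about −2.7°, with the landing at about (0.5385, 0.2036). The pack sits straight in the grip. I'll line it up, go down and take one more look.

Call:
{"api": "step_arm", "payload": {
  "targets": "10 -3 20 1;20 -6 55 2;27 -8 90 2.3;27 -8 115 2.3;27 -8 128 2.3;27 -8 134 2.3;27 -8 134 2.3;27 -8 134 2.3;27 -8 134 2.3"
}}

```text
t: 11.7
tcp_pos: [0.4895, 0.2068, 0.0691]
tool_rot: [1.0, -0.022, 0.001, -0.0]
force: [0.6, 0.6, -4.3]
finger_gap: 0.579
gripper_force: 53.6
```

Run:
```python
from h import *
s,a=snap('wrist','w5'); print(s['t'],s['tcp_pos'],s['tool_rot'],s['finger_gap'],s['force'])
for q,z in [('meter_home',.03),('meter_landing',.03)]:
    for r in manip.mark_of('wrist',q)[:1]: print(q,np.round(r['position']),round(r['p'],2),np.round(px2w('wrist',r['position'],z,s),4))
```

```text
11.7 [0.48952843 0.20679758 0.06913093] [ 9.99746871e-01 -2.24538323e-02  1.38947406e-03 -2.96405302e-04] 0.5791185136736441 [ 0.58617008  0.59786083 -4.33959942]
meter_home [317.  49.] 0.83 [0.5838 0.1993 0.03  ]
meter_landing [311. 172.] 0.85 [0.5359 0.2037 0.03  ]
```

View pics/w5.png

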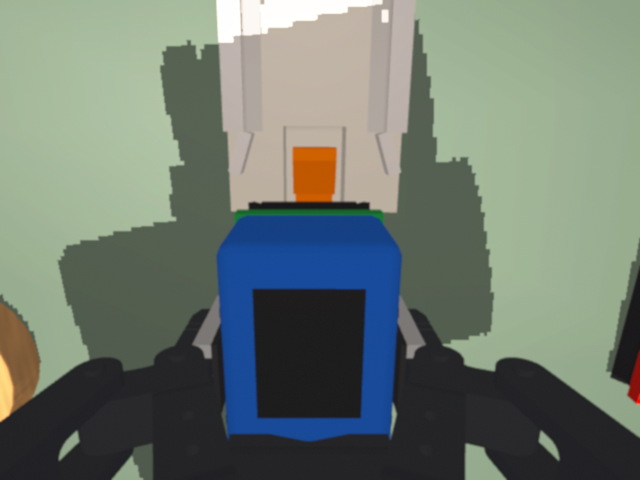

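The pack is 2–3 mm left of the rail axis (axis at column 314.5, pack at 309) and about half a degree off. I'll correct both and lower it onto the landing strips.

Call:
{"api": "step_arm", "payload": {
  "targets": "3 1 3 0.4;6 2.2 7 0.4;6 2.2 11 0.4;6 2.2 13 0.4;6 2.2 14 0.4;6 2.2 14.5 0.4;6 2.2 15 0.4;6 2.2 15 0.4;6 2.2 15 0.4"
}}

```text
t: 12.75
tcp_pos: [0.4945, 0.2042, 0.0529]
tool_rot: [1.0, -0.026, 0.0, -0.0]
force: [-0.6, 0.2, -4.1]
finger_gap: 0.579
gripper_force: 54.0
```

Call:
{"api": "step_arm", "payload": {
  "targets": "0 0 0.3 0;0 0 0.3 0;0 0 0.6 0;0 0 0.6 0;0 0 0.6 0"
}}

```text
t: 13.25
tcp_pos: [0.4946, 0.2042, 0.0527]
tool_rot: [1.0, -0.026, 0.0, -0.0]
force: [-1.2, -0.3, 2.8]
finger_gap: 0.582
gripper_force: 54.5
```

It has touched the strips. I'll ease off 0.4 mm and slide in through the funnel.

Call:
{"api": "step_arm", "payload": {
  "targets": "0 0 -0.4 0;2 0 -0.4 0;5 0 -0.4 0;8 0 -0.4 0;11 0 -0.4 0;14 0 -0.4 0;17 0 -0.4 0;20 0 -0.4 0;20 0 -0.4 0"
}}

```text
t: 14.15
tcp_pos: [0.5157, 0.2031, 0.0528]
tool_rot: [1.0, -0.026, 0.001, -0.0]
force: [0.1, 1.2, 3.9]
finger_gap: 0.579
gripper_force: 54.6
```

Call:
{"api": "step_arm", "payload": {
  "targets": "3 0 0 0;6 0 0 0;9 0 0 0;12 0 0 0;15 0 0 0;18 0 0 0;20 0 0 0;20 0 0 0"
}}

```text
t: 14.95
tcp_pos: [0.5349, 0.2021, 0.0528]
tool_rot: [1.0, -0.026, 0.0, -0.0]
force: [-0.9, -1.3, 4.4]
finger_gap: 0.582
gripper_force: 54.8
```

Call:
{"api": "step_arm", "payload": {
  "targets": "3 0 0 0;6 0 0 0;9 0 0 0;12 0 0 0;15 0 0 0;18 0 0 0;20 0 0 0;20 0 0 0"
}}

```text
t: 15.75
tcp_pos: [0.5547, 0.201, 0.0528]
tool_rot: [1.0, -0.026, 0.0, -0.0]
force: [-1.7, -0.0, 5.5]
finger_gap: 0.579
gripper_force: 54.9
```

Call:
{"api": "step_arm", "payload": {
  "targets": "2 0 0 0;4 0 0 0;6 0 0 0;8 0 0 0;10 0 0 0;10 0 0 0"
}}

```text
t: 16.35
tcp_pos: [0.5646, 0.2005, 0.0528]
tool_rot: [1.0, -0.026, 0.0, -0.0]
force: [-0.8, 0.7, 5.9]
finger_gap: 0.579
gripper_force: 54.9
```

Call:
{"api": "step_arm", "payload": {
  "targets": "1 0 0 0;2 0 0 0;3 0 0 0;4 0 0 0;5 0 0 0;6 0 0 0;6 0 0 0"
}}

```text
t: 17.05
tcp_pos: [0.5702, 0.2002, 0.0528]
tool_rot: [1.0, -0.026, -0.0, -0.0]
force: [-2.5, 0.2, 5.6]
finger_gap: 0.579
gripper_force: 54.9
```

Call:
{"api": "step_arm", "payload": {
  "targets": "1 0 0 0;2 0 0 0;3 0 0 0;4 0 0 0;5 0 0 0;6 0 0 0;6 0 0 0"
}}

```text
t: 17.75
tcp_pos: [0.5762, 0.1999, 0.0528]
tool_rot: [1.0, -0.026, -0.0, -0.0]
force: [-2.2, 0.3, 6.2]
finger_gap: 0.577
gripper_force: 55.0
```

Call:
{"api": "step_arm", "payload": {
  "targets": "1 0 0 0;2 0 0 0;3 0 0 0;4 0 0 0;4 0 0 0"
}}

```text
t: 18.25
tcp_pos: [0.5774, 0.1998, 0.0529]
tool_rot: [1.0, -0.026, -0.003, 0.0]
force: [-6.9, 0.6, 9.9]
finger_gap: 0.578
gripper_force: 55.6
```

Call:
{"api": "step_arm", "payload": {
  "targets": "0 0 -0.4 0;1 0 -0.4 0;2 0 -0.4 0;3 0 -0.4 0;3 0 -0.4 0"
}}

```text
t: 18.75
tcp_pos: [0.5799, 0.1997, 0.053]
tool_rot: [1.0, -0.026, -0.004, 0.0]
force: [-7.0, 0.1, 9.5]
finger_gap: 0.581
gripper_force: 55.4
```

Call:
{"api": "step_arm", "payload": {
  "targets": "1 0 0 0;2 0 0 0;3 0 0 0;4 0 0 0;5 0 0 0;5 0 0 0"
}}

```text
t: 19.35
tcp_pos: [0.5844, 0.1995, 0.053]
tool_rot: [1.0, -0.026, -0.004, 0.0]
force: [-7.9, -0.2, 10.1]
finger_gap: 0.579
gripper_force: 55.4
```

Call:
{"api": "step_arm", "payload": {
  "targets": "1 0 0 0;2 0 0 0;3 0 0 0;4 0 0 0;4 0 0 0"
}}

```text
t: 19.85
tcp_pos: [0.5881, 0.1993, 0.053]
tool_rot: [1.0, -0.026, -0.004, 0.0]
force: [-8.3, 0.5, 10.5]
finger_gap: 0.576
gripper_force: 55.5
```

Run:
```python
from h import *
s,a=snap('wrist','w6'); print(s['tcp_pos'],s['force'])
for r in manip.masks_of('wrist','pack')[:1]: print(r['position'],np.argwhere(r['pixels']).min(0),np.argwhere(r['pixels']).max(0))
```

```text
[0.58805006 0.19926204 0.05301251] [-8.30107942  0.5438528  10.52216405]
[310.7, 326.4] [208 216] [440 401]
```

Call:
{"api": "step_arm", "payload": {
  "targets": "0.5 0 0 0;1 0 0 0;1.5 0 0 0;2 0 0 0;2 0 0 0"
}}

```text
t: 20.45
tcp_pos: [0.5899, 0.1992, 0.053]
tool_rot: [1.0, -0.026, -0.004, 0.0]
force: [-9.5, 1.7, 11.1]
finger_gap: 0.575
gripper_force: 55.4
```

Call:
{"api": "step_arm", "payload": {
  "targets": "0.5 0 0 0;1 0 0 0;1 0 0 0;1 0 0 0"
}}

```text
t: 20.85
tcp_pos: [0.5909, 0.1991, 0.053]
tool_rot: [1.0, -0.026, -0.004, 0.0]
force: [-9.5, 1.2, 11.4]
finger_gap: 0.578
gripper_force: 55.5
```

Call:
{"api": "step_arm", "payload": {
  "targets": "0.5 0 0 0;0.5 0 0 0;0.5 0 0 0"
}}

```text
t: 21.15
tcp_pos: [0.5909, 0.1991, 0.053]
tool_rot: [1.0, -0.026, -0.005, 0.0]
force: [-10.3, -0.2, 12.2]
finger_gap: 0.579
gripper_force: 55.6
```

Call:
{"api": "step_arm", "payload": {
  "targets": "0.5 0 0 0;0.5 0 0 0;0.5 0 0 0"
}}

```text
t: 21.45
tcp_pos: [0.5909, 0.1991, 0.053]
tool_rot: [1.0, -0.026, -0.005, 0.0]
force: [-11.2, 1.6, 11.8]
finger_gap: 0.582
gripper_force: 55.7
```

Call:
{"api": "step_arm", "payload": {
  "targets": "0.5 0 0 0;1 0 0 0;1.5 0 0 0;1.5 0 0 0;1.5 0 0 0"
}}

```text
t: 21.95
tcp_pos: [0.5908, 0.1991, 0.053]
tool_rot: [1.0, -0.026, -0.007, 0.001]
force: [-13.5, -0.4, 14.3]
finger_gap: 0.577
gripper_force: 56.0
```

Hard against the stop, with no more motion and the force still climbing. I'll ease back to see whether the catch holds it.

Call:
{"api": "step_arm", "payload": {
  "targets": "-2 0 0 0;-4 0 0 0;-6 0 0 0;-8 0 0 0;-9 0 0 0;-9 0 0 0;-9 0 0 0"
}}

```text
t: 22.65
tcp_pos: [0.589, 0.1992, 0.0528]
tool_rot: [1.0, -0.026, 0.0, -0.0]
force: [-1.5, -0.2, 1.9]
finger_gap: 0.58
gripper_force: 54.6
```

Run:
```python
from h import *
s,a=snap('scene'); t=manip.snapshot('top'); print(s['tcp_pos'],s['force'])
A=cv2.resize(a[220:340,350:470],(400,400),interpolation=2); B=cv2.resize(t[120:240,200:300],(330,400),interpolation=2)
cv2.imwrite('pics/c6.png',np.hstack([A,B])[:,:,::-1])
```

```text
[0.58903907 0.1992437  0.05280084] [-1.49543678 -0.22117078  1.86515743]
```

View pics/c6.png

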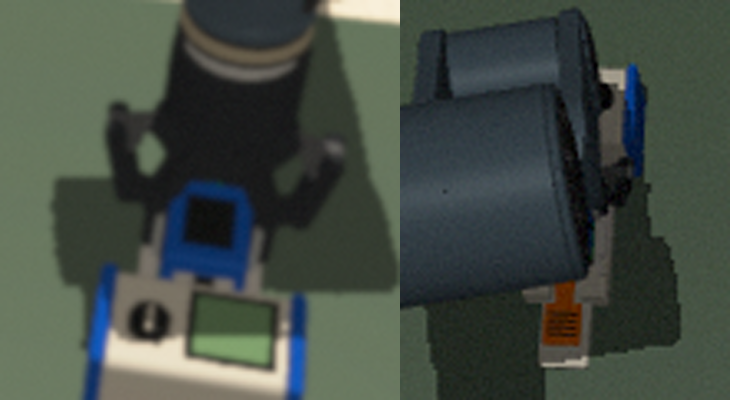

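Eased back 1.9 mm, the arm carries only 1.5 N against the 6 N pusher, which points to the catch holding. A slight pull will check it.

Call:
{"api": "step_arm", "payload": {
  "targets": "-1 0 0 0;-2 0 0 0;-2.5 0 0 0;-2.5 0 0 0"
}}

```text
t: 23.15
tcp_pos: [0.5888, 0.1992, 0.0531]
tool_rot: [1.0, -0.026, 0.003, -0.0]
force: [4.9, -0.7, -4.1]
finger_gap: 0.578
gripper_force: 53.8
```

The catch holds: it moved 0.2 mm under a 5 N pull. I'll relax, let go and retreat upward.

Call:
{"api": "step_arm", "payload": {
  "targets": "1 0 0 0;2 0 0 0;2 0 0 0"
}}

```text
t: 23.45
tcp_pos: [0.5888, 0.1992, 0.053]
tool_rot: [1.0, -0.026, 0.0, -0.0]
force: [3.6, 0.7, -3.8]
finger_gap: 0.577
gripper_force: 53.9
```

Call:
{"api": "step_arm", "payload": {
  "targets": "0 0 0 0;0 0 0 0;0 0 0 0;0 0 0 0;0 0 0 0;0 0 0 0;0 0 -10 0;0 0 -30 0;0 0 -60 0;0 0 -95 0;0 0 -120 0;0 0 -120 0",
  "gripper": 0
}}

```text
t: 24.65
tcp_pos: [0.5912, 0.1998, 0.1782]
tool_rot: [1.0, -0.026, 0.005, -0.001]
force: [1.3, 0.3, 0.7]
finger_gap: 0.997
gripper_force: 0.0
```

Call:
{"api": "step_arm", "payload": {
  "targets": "-20 0 -10 0;-50 0 -20 0;-50 0 -20 0;-50 0 -20 0;-50 0 -20 0"
}}

```text
t: 25.15
tcp_pos: [0.5391, 0.2018, 0.1927]
tool_rot: [1.0, -0.026, 0.0, 0.0]
force: [0.8, 1.1, 0.5]
finger_gap: 1.007
gripper_force: 0.0
```

Run:
```python
from h import *
s,a=snap('wrist','w7'); print(s['t'],s['tcp_pos'],s['force'],s['finger_gap'])
for q in('pack','meter_landing'):
  for r in manip.mark_of('wrist',q)[:1]: print(q,np.round(r['position']),round(r['p'],2),np.round(px2w('wrist',r['position'],.03,s),4))
```

```text
25.15 [0.53909509 0.20176372 0.19274973] [0.76012875 1.1085567  0.5358293 ] 1.0070821253302398
pack [314. 149.] 0.6 [0.5862 0.1959 0.03  ]
meter_landing [308. 220.] 0.71 [0.535  0.2023 0.03  ]
```

View pics/w7.png

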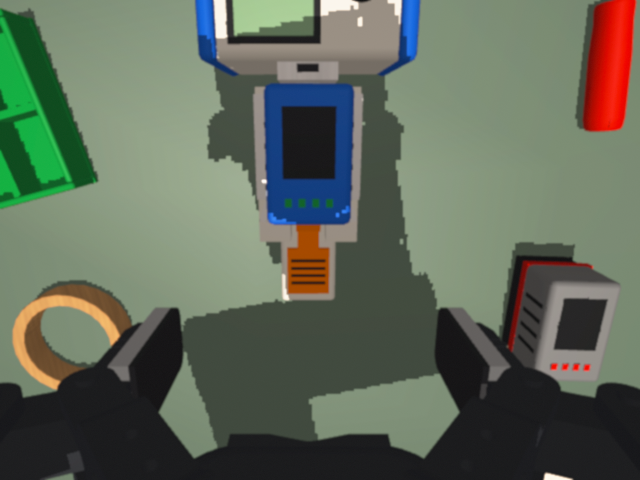

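The pack sits against the meter's stop block (rows 85–222) with the orange catch behind it. It did not spring back after release, and nothing else has moved. Handing in.

```bash
python3 -c "
from station import manip; print(manip.sign_off())"
```

```text
the job is handed in; nothing more can be done
None
```

The pack is off the charger, pushed against the meter's stop and released; its catch held against a 5 N pull, and the job was handed in at about 25 s.

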